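# Hang the ice scoop on the ice tub

## Task

Lift the ice scoop out of its small caddy and hang it by its own spring hook over the rolled rim of the large ice tub, on the middle part of the tub's long side that faces the robot, with the bowl hanging outside the tub. The tub sinks a little in its cradle before it bears: press the hook down by feel, never loading the tub with more than 30 N, until it has snapped under the rim and sits fully home on it, then let go and leave the scoop hanging upright. Leave the other things on the bench where they stand.

Things in the scene. Friction and masses are not known exactly. Their poses are not given: they have to be found in the camera images.
- scoop_grip (a point): Centre to grasp of the grey plastic scoop (0.12 to 0.23 kg), which stands upright in the caddy, handle up, and stays upright all through. Here its top is a block 20 mm (x) by 26 mm (y); this point is on its mid-line, 17 mm below its top; fingers may reach 20 mm below this point. Axes are the scoop's: z up, x to the side where the hook juts out. scoop_hook is 11 mm in +x and 40 mm below.
- scoop_hook (a point): Bend of the scoop's hook: the point under its 24 mm wide bridge that comes to lie on the rim's crest (axes as scoop_grip). The stem's flat face is 5 mm to its -x side. Pressing the hook on takes some 6 to 12 N while this point is 14 to 7 mm above the crest; then it snaps and the force drops, and it rises steeply when the bridge lands. 15 to 18 N is ample. Its own weight does not snap it on.
- scoop_tongue (a point): Lower tip of the hook's sprung tongue, 22 mm wide, 12 mm in +x of scoop_hook and 29 mm below it. Between stem face and this flared tip the hook's mouth is 15 mm wide; 12 mm below scoop_hook a rounded nub narrows it to 7 mm. The tongue yields in +x, 2 N per mm, up to 7 mm. It presses least when the stem's face lies against the outside of the rim.
- scoop_foot (a point): Middle of the underside of the scoop's bowl, 100 mm below scoop_hook and 30 mm to its -x side. The bowl is 50 mm (x) by 64 mm (y) by 55 mm high, open downwards, and lies wholly on the -x side of the stem's face.
- rim_front (a point): Crest of the large grey tub's rim, at the middle of its long side facing the robot, 134 to 180 mm above the bench at the start. Axes are the tub's: x from this side into the tub, y along the side, z up. The rim is a rolled bead 10 mm in diameter (outer face 5 mm to -x of this point, centre 5 mm below it) on walls 4 mm thick.
- tub_floor (a point): Centre of the tub's floor. The tub is 186 mm (x) by 286 mm (y) over its rim, and stands in a low black cradle. It cannot be shifted sideways or tipped. Pressed down with more than about 4 N it sinks in the cradle (and stays down) by 4 to 30 mm, a different and unmarked amount each time, to a hard stop; only there does it bear the force that snaps the hook on.
- caddy_mouth (a point): Centre of the open top of the white caddy that holds the scoop: 66 mm (x) by 86 mm (y) by 60 mm high outside, walls 4 mm, fixed to the bench. The scoop's bowl stands in it with a few mm of play and must be lifted straight up by at least 60 mm to come out.
- reagent: White plastic bottle, 66 mm across, 150 mm high, at the far side of the bench; origin at its foot. Leave alone.
- beaker: Glass beaker, 70 mm across, 90 mm high, at the far side of the bench; origin at its foot. Leave alone.
- jar: Amber jar, 60 mm across, 90 mm high, behind the caddy; origin at its foot. Leave alone.
- mug: White mug, 76 mm across, 90 mm high; origin at its foot. Leave alone.
- pipettebox: Clear tip box, 80 by 120 by 50 mm high; origin at its foot. Leave alone.
- tapecore: Cardboard core of a tape roll, a disc 60 mm across and 20 mm high, in front of the caddy; origin at its foot. Leave alone.
Mind the look-alikes: they are no part of the job. Leave any red look-alike of the part that bears caddy_mouth alone. Leave any blue look-alike of the part that bears scoop_grip alone.

How it is judged:
By the outcome, as a careful person would: the job done as asked, in the order asked, and still so for the second after the job is handed in, with the robot touching nothing.
It also fails if it takes over 61 s, if anything falls off the work surface, if the arm or the gripper's body presses on something with over 40 N, if the wrist force passes 120 N, or if a joint passes its speed limit or range.

## Robot

A 6-joint arm with a two-finger parallel gripper is mounted at the origin on the work surface. World frame = base frame: x ahead of the robot, y to its left, z up, the work surface at z = 0. Lengths are in mm, angles in rad, forces in N, time in s.
With the tool pointing down it reaches from about 325 to 1000 mm from the base axis. Payload 5.1 kg.
Tool frame: the origin (TCP) lies at the very end of the fingers, on their centre line; the grasp point (between the pads) lies 19 mm behind it; z points along the fingers, y is the line along which they close (so a half turn about z gives the same grasp; the last joint's range is limited). The gripper opens to 85 mm and grips with 20 to 120 N. Pads are 22 mm wide; open, the fingers measure 114 mm over their backs; the gripper's body (76 mm by 85 mm) begins 54 mm behind the grasp point. The pads swing forward as they close: fully open they stand 13 mm farther back than shut.
Start: joints at [-1.264, 0.124, 1.65, -0, 1.367, -0.083], TCP at [246.97, -601.241, 231.322] pointing down, gripper open.
Joint ranges: [-2.61, 2.61], [-1.02, 2.33], [0.03, 2.71], [-1.35, 4.49], [0.32, 2.68], [-2.91, 2.91]. Speed limits (rad/s): [2.57, 2.57, 3.14, 3.14, 3.14, 3.14].

## Interface

Orientations are given as a unit quaternion [x, y, z, w].
In Python, from workcell import robot, viewer gives the robot as it stands. The module is installed in compiled form; this text tells all that it offers. Calls block until the motion is done:
- robot.move_ptp(position, orientation): joint-space move of the TCP to a pose.
- robot.move_straight(position, rot=None, v=150): straight line of the TCP; rot=None keeps the orientation; v is the mean speed in mm/s.
- robot.goto_joints(angles): joint-space move.
- robot.grip(opening, strength=None): finger opening in mm; strength is the grip in N (None keeps the last); returns when the fingers have stopped.
- robot.dwell(seconds).
- robot.inverse_kinematics(position, orientation): joint angles nearest the present ones, or None.
- robot.observe(): the state.
- viewer.camera(name): name is "scene" or "top"; returns a dict with "img" (480x640x3 uint8, blue, green, red), "range_z" (480x640 float32, mm along the optical axis (not along the pixel's ray), 0 where there is no reading), "intrinsics" (3x3 intrinsics, pixels), "extrinsics" (4x4, takes a point from camera to world coordinates). Camera axes: x right, y up, looking along -z (the intrinsics and any distortion apply to the point x, -y, -z); pixel columns grow to the right and rows downward; lengths in mm; the calibration is good to about 2 mm. A picture is of the moment at which its call begins.
A pose or a line that the arm cannot do raises robot.IKError and nothing moves.
- robot.hand_in(): hands the job in; it is judged then, once.
The state is a dict: "time": time; "joint_positions": joint angles; "joint_vel": joint speeds; "effort": joint torques, N m; "eef_pos": TCP position; "orientation": TCP orientation; "force": force on the tool from outside, world axes, zero at the start; "wrist_torque": the same for the moment, N m; "gripper_width": finger opening in mm; "grasp_force": force on a finger pad.
Only numpy, scipy, OpenCV 4.12 (cv2) and the standard library are available. Lean on these libraries where they do the work, as an engineer would, in place of code of your own. Each camera call takes 0.05 s, during which the arm holds its last target. There are 200 camera calls.

## Working session

There is one attempt and no reset: what is moved stays moved. The work goes in short steps, each a Python script; the robot and the scene stay as the last script left them, time stands still between calls to the robot, and variables do not carry over. Pictures are saved under pics/ and viewed, at most 10 in all, crops included, and the job is handed in when it is done.

```bash
mkdir -p pics; cat > h.py <<'E'
import numpy as np, cv2
from workcell import robot, viewer
def cloud(c):
    K=c["intrinsics"];T=c["extrinsics"];d=c["range_z"]
    v,u=np.mgrid[:480,:640]
    x=(u-K[0,2])/K[0,0]*d;y=(v-K[1,2])/K[1,1]*d
    P=np.stack([x,-y,-d,np.ones_like(d)],-1)@T.T
    P=P[...,:3];P[d==0]=np.nan
    return P
E
python3 - <<'E'
from h import *
for n in("scene","top"):
    c=viewer.camera(n);cv2.imwrite(f"pics/{n}0.png",c["img"]);np.savez(f"{n}0.npz",**c)
    print(n,c["extrinsics"].round(2).tolist(),c["intrinsics"].tolist(),[k for k in c])
print(robot.observe())
E
```

```text
scene [[-0.8, -0.45, 0.4, 1038.05], [0.6, -0.62, 0.51, 640.4], [0.02, 0.64, 0.76, 1064.63], [0.0, 0.0, 0.0, 1.0]] [[493.6888221400387, 0.0, 317.2842612280467], [0.0, 493.6888221400387, 247.65902303103718], [0.0, 0.0, 1.0]] ['img', 'range_z', 'intrinsics', 'extrinsics']
top [[0.01, 1.0, -0.05, 511.09], [-1.0, 0.01, -0.0, -14.99], [-0.0, 0.05, 1.0, 1201.75], [0.0, 0.0, 0.0, 1.0]] [[468.0896577490277, 0.0, 320.75189170054745], [0.0, 468.0896577490277, 230.9736275561096], [0.0, 0.0, 1.0]] ['img', 'range_z', 'intrinsics', 'extrinsics']
{'time': 0.1, 'joint_positions': array([-1.26356175e+00,  1.24427403e-01,  1.65154347e+00, -6.30099366e-07,
        1.36752909e+00, -8.25773433e-02]), 'joint_vel': array([ 4.77669840e-04, -2.02206242e-04, -2.40401061e-03, -1.67502915e-05,
       -3.15127100e-04, -1.15807827e-03]), 'effort': array([ 3.81826351e-05, -4.24930322e+01, -3.66654253e+01, -7.46443880e-05,
        3.95393450e-03,  1.80762720e-05]), 'eef_pos': array([ 246.82542746, -600.70535933,  230.18047164]), 'orientation': array([ 9.81065429e-01,  1.93674250e-01, -1.07204333e-04, -9.47611687e-04]), 'force': array([ 0.45243687, -0.03052937, -0.38662511]), 'wrist_torque': array([-0.0286037 , -0.00841358, -0.00550712]), 'grasp_force': 0.0, 'gripper_width': 85.43245009158062}
```

View pics/scene0.png

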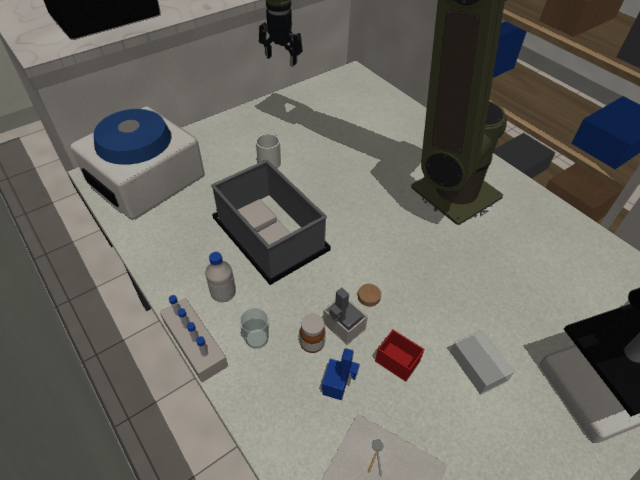

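View pics/top0.png

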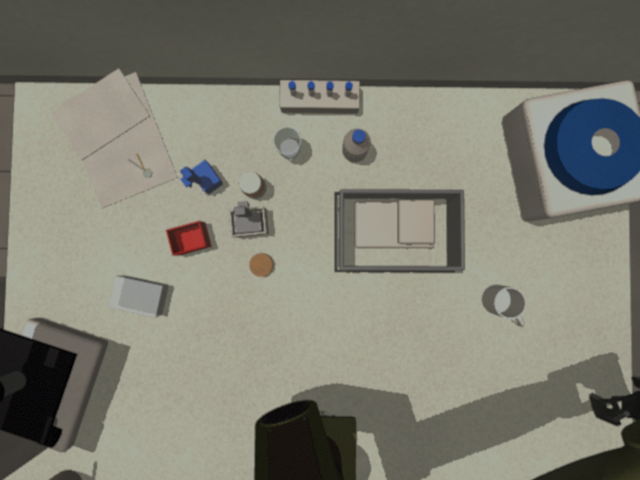

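The grey scoop stands in the white caddy at scene (343,310) / top (248,218). The blue scoop at scene (340,375) and the empty red caddy at scene (400,355) are the look-alikes to leave alone. The grey one in the white caddy fits the description, and I'll confirm it in a crop.

```bash
python3 - <<'E'
from h import *
s=dict(np.load("scene0.npz"));t=dict(np.load("top0.npz"))
a=cv2.resize(s["img"][270:360,290:410],None,fx=5,fy=5,interpolation=3)[:,:]
b=cv2.resize(t["img"][195:245,225:275],None,fx=4,fy=4,interpolation=3)
o=np.zeros((450,800,3),np.uint8);o[:,:600]=a;o[:200,600:]=b;cv2.imwrite("pics/crop.png",o)
for n,c in(("s",s),("t",t)):
    P=cloud(c);x,y,z=P[...,0],P[...,1],P[...,2]
    m=(x>450)&(x<620)&(y>80)&(y<240)&(z>45)
    col=c["img"].astype(int)
    for lo,hi in((52,70),(70,90),(90,110),(110,125),(125,140),(140,155),(155,190)):
        k=m&(z>lo)&(z<hi)
        if k.sum()>3: print(n,lo,hi,k.sum(),P[k].min(0).round(),P[k].max(0).round(),np.median(P[k],0).round())
    m=(x>350)&(x<700)&(y>-330)&(y<20)&(z>125)&(z<190)
    zz=np.percentile(z[m],[5,50,90]);print(n,"tub z",zz)
    k=m&(abs(z-zz[1])<8)
    r=cv2.minAreaRect(P[k][:,:2].astype(np.float32));print(r,cv2.boxPoints(r).round(1).tolist())
E
```

```text
s 52 70 495 [549. 131.  52.] [620. 220.  70.] [583. 190.  59.]
s 70 90 25 [598. 177.  70.] [619. 189.  89.] [606. 186.  80.]
s 90 110 32 [597. 162.  90.] [619. 189. 110.] [609. 186. 105.]
s 110 125 69 [595. 162. 110.] [620. 190. 125.] [613. 181. 115.]
s 125 140 45 [593. 166. 125.] [615. 189. 140.] [611. 185. 133.]
s 140 155 53 [595. 165. 140.] [615. 189. 155.] [612. 184. 147.]
s 155 190 96 [593. 161. 156.] [614. 189. 164.] [604. 177. 160.]
s tub z [126.52618582 135.53058072 138.68380645]
((566.0615844726562, -188.75160217285156), (190.6899871826172, 283.2200012207031), 0.4227246940135956) [[469.70001220703125, -47.79999923706055], [471.79998779296875, -331.1000061035156], [662.4000244140625, -329.70001220703125], [660.4000244140625, -46.400001525878906]]
t 52 70 635 [552. 127.  52.] [620. 217.  67.] [582. 169.  59.]
t 70 90 6 [599. 162.  70.] [610. 163.  86.] [604. 162.  77.]
t 90 110 6 [601. 161.  91.] [619. 166. 110.] [607. 162.  94.]
t 110 125 16 [594. 160. 111.] [618. 183. 125.] [601. 162. 114.]
t 125 140 14 [595. 161. 126.] [614. 172. 140.] [598. 162. 131.]
t 140 155 16 [594. 160. 141.] [615. 182. 155.] [600. 162. 145.]
t 155 190 102 [595. 160. 155.] [614. 185. 166.] [604. 173. 160.]
t tub z [132.25784743 135.85832336 138.78090073]
((568.9140014648438, -190.86561584472656), (183.3898162841797, 279.8074951171875), 0.8014001250267029) [[475.29998779296875, -52.29999923706055], [479.20001220703125, -332.0], [662.5999755859375, -329.5], [658.5999755859375, -49.70000076293945]]
```

View pics/crop.png

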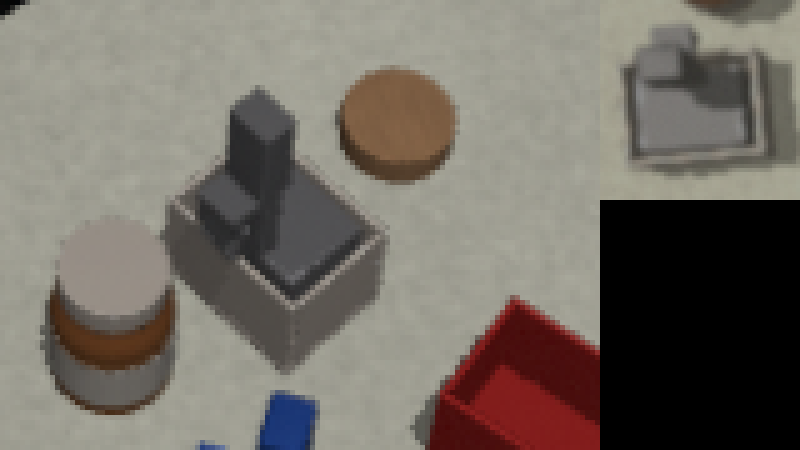

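The crop confirms it: grey scoop in the white caddy, stem top at crop (262,100). The hook juts to the left, toward world +x and the jar. Next I'll refine the scoop and rim poses.

```bash
python3 - <<'E'
from h import *
for n in "scene","top":
    c=dict(np.load(n+"0.npz"));P=cloud(c);x,y,z=P[...,0],P[...,1],P[...,2]
    k=(x>585)&(x<625)&(y>150)&(y<200)&(z>157)
    print(n,"block",cv2.minAreaRect(P[k][:,:2].astype(np.float32)),np.median(z[k]),P[k].mean(0))
    col=c["img"].astype(int);
    k=(x>530)&(x<630)&(y>110)&(y<230)&(z>56)&(z<64)&(col.min(-1)>105)
    print("caddy",k.sum(),cv2.minAreaRect(P[k][:,:2].astype(np.float32)))
    # rim: highest points per strip
    for nm,ax,lo,hi in(("front",0,455,500),("back",0,640,680),("left",1,-70,-30),("right",1,-350,-310)):
        q=P[(P[...,ax]>lo)&(P[...,ax]<hi)&(z>120)&(z<190)&((y<-70)&(y>-310) if ax==0 else (x>500)&(x<640))]
        if len(q)<20: print(nm,len(q));continue
        zt=np.percentile(q[:,2],95);q=q[q[:,2]>zt-3]
        f=np.polyfit(q[:,1-ax],q[:,ax],1)
        print(nm,len(q),zt.round(1),"mid",np.polyval(f,-190 if ax==0 else 569).round(1),"slope",f[0].round(4),np.percentile(q[:,ax],[5,95]).round(1))
q=[("xup",[1,0,0,0]),("y",[.7071,.7071,0,0]),("y-",[.7071,-.7071,0,0])]
for nm,o in q:
  for p in([604,174,230],[480,-190,230]): print(nm,p,robot.inverse_kinematics(p,o))
E
```

```text
scene block ((603.47412109375, 175.107177734375), (21.099714279174805, 26.75834846496582), 5.416801929473877) 160.5365993872847 [603.94993566 175.9928561  160.32022118]
caddy 105 ((585.71728515625, 172.91409301757812), (66.69377136230469, 85.56971740722656), 6.542984962463379)
front 95 139.5 mid 479.7 slope -0.01 [475.9 484. ]
back 116 139.7 mid 655.6 slope -0.0081 [651.6 659.5]
left 97 139.0 mid -53.1 slope 0.0066 [-57.1 -49.4]
right 74 139.1 mid -328.3 slope 0.0158 [-333.3 -323.3]
top block ((604.52392578125, 172.63607788085938), (18.360200881958008, 24.86680030822754), 0.9031547904014587) 160.52991562686418 [604.28676792 173.26051055 160.63970525]
caddy 403 ((587.4937133789062, 171.95303344726562), (66.58812713623047, 86.0798110961914), 6.903260707855225)
front 167 139.6 mid 481.1 slope -0.0133 [477.3 485.3]
back 147 140.0 mid 656.3 slope -0.0097 [653.2 660.7]
left 126 139.2 mid -55.5 slope 0.0089 [-58.8 -51.8]
right 119 139.3 mid -330.9 slope 0.0174 [-335.2 -326.4]
xup [604, 174, 230] [ 1.95107473e-01  7.81581386e-02  1.70169660e+00 -4.44089210e-16
  1.36173792e+00  1.76590380e+00]
xup [480, -190, 230] [-4.80925137e-01 -1.75681966e-01  1.94610272e+00 -4.44089210e-16
  1.37117190e+00  1.08987119e+00]
y [604, 174, 230] [ 1.95107473e-01  7.81581386e-02  1.70169660e+00 -4.44089210e-16
  1.36173792e+00  1.95107473e-01]
y [480, -190, 230] [-4.80925137e-01 -1.75681966e-01  1.94610272e+00 -4.44089210e-16
  1.37117190e+00 -4.80925137e-01]
y- [604, 174, 230] None
y- [480, -190, 230] [-4.80925137e-01 -1.75681966e-01  1.94610272e+00 -4.44089210e-16
  1.37117190e+00  2.66066752e+00]
```

```bash
cat >> h.py <<'E'
def q(deg):
    a=np.radians(45+deg/2);return [float(np.cos(a)),float(np.sin(a)),0.,0.]
def st(m=""):
    o=robot.observe();print(m,"t%.1f"%o["time"],o["eef_pos"].round(1),"F",o["force"].round(1),"M",o["wrist_torque"].round(2),"w%.1f g%.1f"%(o["gripper_width"],o["grasp_force"]));return o
E
python3 - <<'E'
from h import *
Q=q(5.5)
robot.move_ptp([604.5,174,240],Q);robot.grip(50,90);st("above")
robot.move_straight([604.5,174,126],v=120);st("down")
robot.grip(10,90);st("grip")
robot.move_straight([604.5,174,206],v=100);robot.dwell(.3);st("lift")
c=viewer.camera("scene");np.savez("s1.npz",**c)
P=cloud(c)
cv2.imwrite("pics/lift.png",cv2.resize(c["img"][200:350,250:450],None,fx=4,fy=4,interpolation=3))
E
```

```text
above t3.5 [604.5 173.9 240. ] F [-0.2 -0.2 -0. ] M [ 0.02 -0.03  0.01] w50.3 g0.0
down t4.6 [605.3 174.2 127.2] F [-0.   0.2  0.5] M [0.03 0.02 0.03] w50.1 g0.0
grip t5.0 [605.3 174.2 127.3] F [0.4 0.2 4.3] M [-0.    0.01  0.04] w19.0 g88.3
lift t6.3 [604.3 174.  205.3] F [ 0.2 -0.5 -1.6] M [-0.    0.02  0.03] w18.7 g87.8
```

View pics/lift.png

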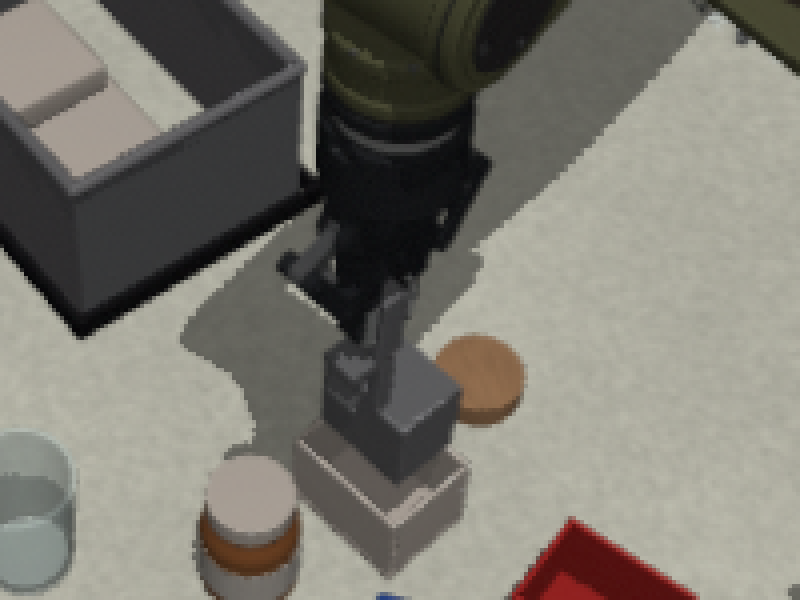

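The scoop is gripped square, with its hook at crop (350,365) toward +x and the bowl clear of the caddy. Now to the tub.

```bash
python3 - <<'E'
from h import *
Q=q(.63)
robot.move_straight([604.5,174,300],v=200)
robot.move_ptp([466.9,-192,300],Q)
robot.move_straight([466.9,-192,206],v=150);robot.dwell(.3);st("over")
for n in "scene","top":
    c=viewer.camera(n);np.savez(n+"2.npz",**c)
    P=cloud(c);x,y,z=P[...,0],P[...,1],P[...,2]
    if n=="scene":
        cv2.imwrite("pics/over.png",cv2.resize(c["img"][140:290,190:360],None,fx=4,fy=4,interpolation=3))
    k=(abs(y+192)<20)&(x>420)&(x<520)&(z<190)&(z>100)
    for p,u in zip(P[k],np.argwhere(k)): 
        if n=="scene" and abs(p[1]+192)<16: print(u,p.round(1))
    q2=P[(x>455)&(x<500)&(z>136)&(z<145)&(y<-70)&(y>-310)&(abs(y+192)>45)]
    f=np.polyfit(q2[:,1],q2[:,0],1);print(n,np.polyval(f,-192),f)
E
```

```text
over t9.5 [ 467.3 -192.3  207. ] F [-0.8  0.6 -1.4] M [ 0.03  0.03 -0.01] w19.0 g87.8
[169 293] [ 474.1 -202.2  189.7]
[170 292] [ 478.4 -200.6  189.5]
[171 293] [ 478.4 -196.   189.2]
[171 303] [ 456.  -181.5  188.2]
[172 288] [ 490.2 -202.3  187.3]
[172 301] [ 462.5 -181.6  187.9]
[172 302] [ 461.3 -178.7  189.4]
[173 288] [ 490.5 -202.1  184.1]
[173 289] [ 491.6 -195.6  189.2]
[173 291] [ 487.7 -191.8  190. ]
[173 297] [ 473.  -185.1  187.3]
[173 300] [ 467.8 -178.6  189.2]
[173 301] [ 465.2 -177.8  188.5]
[173 302] [ 462.5 -176.9  187.7]
[174 289] [ 490.3 -197.8  183.5]
[174 290] [ 491.8 -190.6  189.5]
[174 294] [ 483.3 -184.2  189.7]
[174 297] [ 476.1 -180.7  188.5]
[174 298] [ 473.6 -179.7  187.9]
[174 299] [ 471.7 -177.8  188.3]
[174 300] [ 466.5 -180.6  183.6]
[174 301] [ 465.  -178.1  184.7]
[174 302] [ 460.  -180.6  180.3]
[175 290] [ 492.5 -189.8  186.9]
[175 291] [ 489.3 -189.8  185.3]
[175 294] [ 485.8 -180.7  189.9]
[175 295] [ 481.9 -181.7  187.2]
[175 296] [ 481.1 -178.2  189.3]
[175 297] [ 476.7 -180.   185.8]
[175 298] [ 474.6 -178.4  185.9]
[175 299] [ 471.  -178.9
[... 9157 characters left out ...]
2] [ 481.2 -200.   103.4]
[194 293] [ 479.9 -196.9  105.2]
[194 294] [ 479.2 -192.9  107.8]
[194 295] [ 478.  -189.8  109.6]
[194 296] [ 480.9 -180.5  118.4]
[194 297] [ 479.8 -177.2  120.3]
[195 293] [ 480.2 -196.7  101.6]
[195 294] [ 480.  -191.9  105.3]
[195 295] [ 479.7 -187.3  108.6]
[195 296] [ 480.6 -181.   114. ]
[196 295] [ 482.4 -183.5  109.3]
[196 296] [ 478.8 -183.8  107. ]
[196 297] [ 478.6 -179.2  110.5]
[197 295] [ 479.8 -187.5  100.8]
[197 296] [ 480.  -182.2  105.1]
[197 297] [ 477.8 -180.4  105.3]
[198 296] [ 481.6 -179.9  104. ]
[199 297] [ 480.3 -177.   101.7]
scene 479.7135192710647 [-1.03210930e-02  4.77731869e+02]
top 481.3201198745527 [-1.46928461e-02  4.78499093e+02]
```

View pics/over.png

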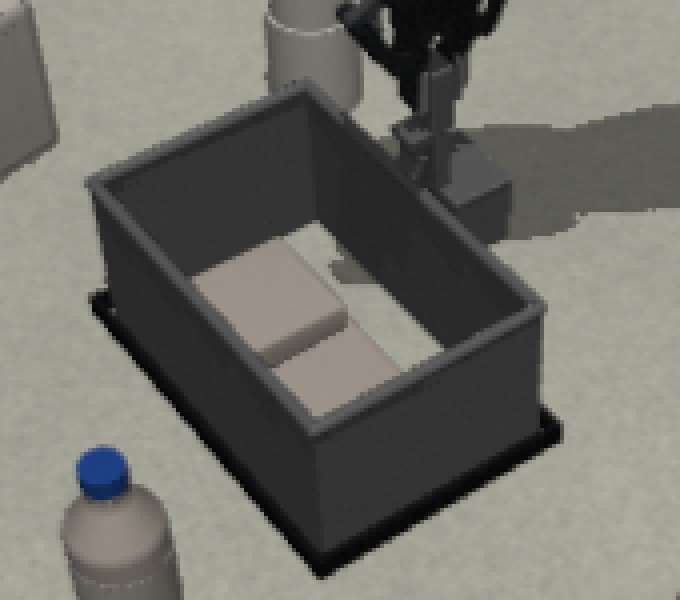

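Tongue at crop (405,150) lies inside the rim and stem and bowl at (450,180) outside. The mouth straddles the rim, so I'll lower and feel for the stem contact.

```bash
python3 - <<'E'
from h import *
x,y=466.9,-192
F0=np.mean([robot.observe()["force"] for _ in range(3)],0)
for z in np.arange(202,183.9,-3):
    robot.move_straight([x,y,z],v=40);o=robot.observe();F=o["force"]-F0
    if F[2]>3: print("hit");break
st("straddle")
robot.dwell(.2);F0=robot.observe()["force"]
while x<474:
    x+=.6;robot.move_straight([x,y,z],v=15);robot.dwell(.1);o=robot.observe();F=o["force"]-F0
    print(round(x,1),o["eef_pos"].round(1),F.round(1))
    if F[0]<-2: break
st()
E
```

```text
straddle t11.3 [ 466.7 -191.9  183.7] F [-0.1  0.1 -1.8] M [0.03 0.04 0.01] w19.2 g87.8
467.5 [ 467.5 -192.   184.1] [-0.9 -0.2  0.7]
468.1 [ 468.1 -192.   184. ] [ 0.5 -0.3  0.8]
468.7 [ 468.7 -192.   184. ] [0.2 0.6 0.5]
469.3 [ 469.3 -192.   184. ] [-0.5 -0.2  0.2]
469.9 [ 469.8 -192.   183.9] [0.3 0.5 1. ]
470.5 [ 470.  -192.   183.9] [-4.   0.4  2.6]
 t13.6 [ 470.  -192.   183.9] F [-4.4  0.5  0.6] M [0.02 0.95 0.04] w19.2 g88.1
```

```bash
python3 - <<'E'
from h import *
x,y,z=469.7,-192,184
robot.move_straight([x,y,z],v=15);robot.dwell(.2);F0=robot.observe()["force"];st()
L=[]
while z>126:
    z-=.7;robot.move_straight([x,y,z],v=15);robot.dwell(.04);o=robot.observe();F=o["force"]
    L.append(f"{z:.1f}/{o['eef_pos'][2]:.1f}:{F[0]:.0f},{F[2]+1.6:.1f}")
    if F[2]+1.6>16: break
print(" ".join(L));st()
E
```

```text
t14.1 [ 469.8 -192.   184. ] F [-2.3 -0.1 -1.3] M [0.01 0.35 0.02] w18.6 g87.9
183.3/183.3:-2,0.5 182.6/182.6:-1,0.1 181.9/181.8:0,-0.2 181.2/181.1:0,0.2 180.5/180.4:-0,-0.7 179.8/179.8:0,-0.7 179.1/179.1:0,0.1 178.4/178.3:-0,0.4 177.7/177.7:0,-0.5 177.0/177.0:1,0.3 176.3/176.3:0,1.1 175.6/175.6:-0,0.5 174.9/174.9:1,0.6 174.2/174.1:-0,0.1 173.5/173.5:-1,-0.6 172.8/173.2:-2,4.8 172.1/172.3:-2,3.5 171.4/171.4:-1,4.5 170.7/170.6:-1,4.1 170.0/170.0:-1,4.1 169.3/169.3:0,3.3 168.6/168.6:-0,4.5 167.9/168.0:-1,4.9 167.2/167.5:-2,7.2 166.5/167.0:-2,7.9 165.8/166.4:-2,7.6 165.1/165.9:-4,8.6 164.4/165.3:-3,9.3 163.7/164.6:-3,9.8 163.0/163.9:-4,9.6 162.3/163.1:-3,9.1 161.6/162.2:-2,8.7 160.9/161.3:-2,7.2 160.2/160.2:-1,4.9 159.5/159.1:1,2.2 158.8/158.3:2,-0.0 158.1/157.7:3,-1.2 157.4/157.1:3,-0.6 156.7/156.5:2,-0.9 156.0/155.8:1,-1.4 155.3/155.2:-0,-0.2 154.6/154.8:-0,2.4 153.9/154.8:-3,7.7 153.2/154.7:-4,10.3 152.5/154.7:-7,12.9 151.8/154.7:-8,16.9
 t27.5 [ 469.8 -192.2  154.7] F [-8.3  3.4 15.3] M [0.52 1.4  0.  ] w18.8 g90.4
```

Felt sequence: contact, the tub sank about 5 mm, a 9.8 N peak, the snap, then a steep landing to 17 N at a steady height. It's home, so I'll unload and release.

```bash
python3 - <<'E'
from h import *
robot.move_straight([469.7,-192,154.6],v=15);robot.dwell(.3);st("unload")
robot.grip(45);robot.dwell(.2);st("open")
robot.move_straight([469.7,-192,250],v=80);st("up")
robot.move_ptp([430,150,330],q(.63));robot.dwell(.5);st("away")
c=viewer.camera("scene");P=cloud(c);t=viewer.camera("top");T=cloud(t)
o=np.zeros((600,800,3),np.uint8)
o[:,:480]=cv2.resize(c["img"][130:280,240:360],None,fx=4,fy=4,interpolation=3)
o[:400,480:]=cv2.resize(t["img"][210:310,360:440],None,fx=4,fy=4,interpolation=3)
cv2.imwrite("pics/end.png",o)
for n,A in("s",P),("t",T):
    k=(abs(A[...,0]-470)<25)&(abs(A[...,1]+192)<30)&(A[...,2]>185)&(A[...,2]<200)
    print(n,k.sum(),np.median(A[k],0) if k.any() else "",cv2.minAreaRect(A[k][:,:2].astype(np.float32)) if k.any() else "")
    k=(abs(A[...,0]-481)<6)&(abs(A[...,1]+190)<110)&(abs(A[...,1]+192)>40)&(A[...,2]>110)
    print("crest z",np.percentile(A[k][:,2],95))
    k=(abs(A[...,0]-465)<12)&(abs(A[...,1]+192)<16)&(A[...,2]>150)&(A[...,2]<186)
    if k.sum()>5: print("stem low/high x", [np.median(A[k&(A[...,2]>a)&(A[...,2]<a+18)],0).round(1) for a in(150,168)])
E
```

```text
unload t28.1 [ 469.7 -192.1  154.8] F [-2.4  0.2  4.4] M [0.07 0.4  0.02] w18.7 g89.0
open t28.7 [ 469.7 -192.   154.5] F [-0.4  0.6 -0.3] M [-0.    0.04 -0.01] w44.6 g0.0
up t30.0 [ 469.4 -191.8  249.1] F [ 0.2 -0.   0.2] M [-0.06 -0.02  0.02] w44.6 g0.0
away t31.8 [430.1 149.8 330. ] F [-0.6 -0.   0.8] M [-0.    0.01 -0.  ] w45.0 g0.0
s 45 [ 465.49207056 -188.42593247  188.41365313] ((465.40142822265625, -190.3455810546875), (20.267683029174805, 26.210142135620117), 4.377493858337402)
crest z 134.1549849427088
stem low/high x [array([ 473.7, -180.4,  159.2]), array([ 471. , -182.2,  178.6])]
t 99 [ 468.37497451 -191.05043955  187.77691874] ((467.35028076171875, -192.0341339111328), (19.575504302978516, 23.976905822753906), 0.6521754264831543)
crest z 134.25600090941128
stem low/high x [array([ 468.3, -179.4,  163.1]), array([ 463.9, -181.9,  183.9])]
```

View pics/end.png

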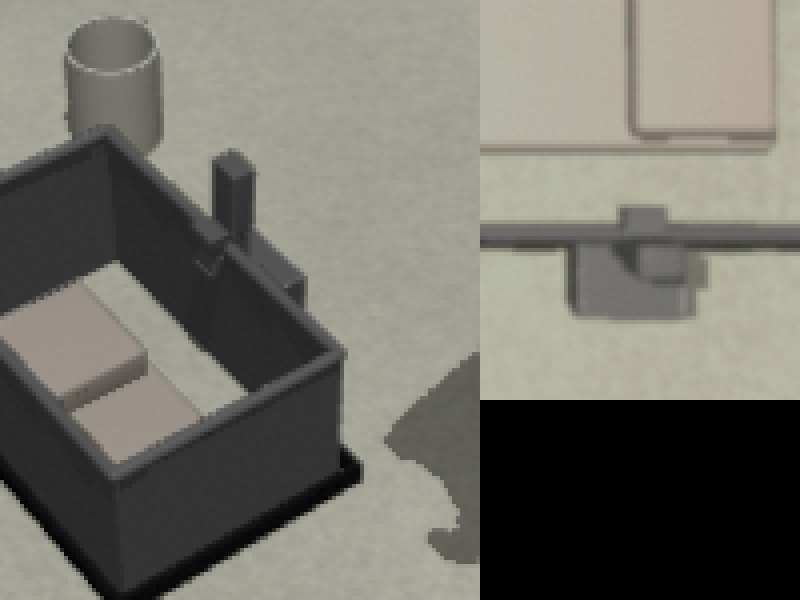

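The picture shows the scoop hanging upright: stem at (232,200), bridge on the rim with the tongue inside at (210,260), bowl outside. Its height (top at 188 mm) fits a fully home hook.

```bash
python3 -c "
from h import *
print(robot.hand_in())"
```

```text
the job is handed in; nothing more can be done
None
```

The scoop hangs fully home by its hook on the middle of the tub's near rim, bowl outside, leaning an estimated few degrees; the pressing force peaked at about 17 N, and the job was handed in at about 32 s with nothing else touched.

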